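Discard a used test cassette with the pedal bin

TASK

A used test cassette has been left on the drop flap of one of the two white pedal bins. Press that bin's pedal all the way down to its stop with the gripper and hold it there for about a second, so that the cassette drops into the bin, then let the pedal come back up. Do not touch the cassette and do not press the pedal of the other, empty bin.

Things in the scene. Friction and masses are not known exactly. Their poses are not given: they have to be found in the camera images.
- pad_loaded (a point): Black rubber foot pad, 60 x 80 x 10 mm, of the pedal of the bin with the cassette. Origin: centre of its top face. x points along the pedal away from the bin, y along the 80 mm width, z up. At rest its top is about 58 mm above the table, sloping up 7 degrees away from the bin; at the stop about 28 mm, sloping down 7 degrees, under 5 mm shifted level. The bin's wall (140 mm high) is 95 mm behind the origin.
- pedal_loaded (a joint): Angle of that pedal, rad: 0 at rest (up), 0.25 down at its stop (pad 30 mm lower). Hinge level, along the pad's y, 120 mm behind the pad's centre, inside the bin. A spring lifts it: about 3 N on the pad starts it, 8 to 10 N holds it at the stop; no latch. The bin's steel drop flap is geared to it: 63 degrees down at full press, shut again when the pedal is up.
- pedal_empty (a joint): The same angle for the pedal of the other, empty bin, which must stay up (0). The bins are alike: white, fixed to the table, 150 x 140 mm, 140 mm high, one to the robot's left and one to its right, pedals on the side away from the robot, turned up to 17 degrees. A bin's centre is 170 mm behind its pad's centre.
- cassette: The used test cassette: loose white plastic slab, 20 x 70 x 5 mm, 15 g, lying flat at the start on one bin's flap (86 x 124 mm, in the bin's top, 125 mm above the table). Origin: centre of its underside; y along its length. Two fresh cassettes on the table are not part of the job.
There are look-alikes about, which are no part of the job. Leave any orange or pink look-alike of the cassette alone.

How it is judged:
By the outcome, as a careful person would: the job done as asked, in the order asked, and still so for the second after the job is handed in, with the robot touching nothing.
It also fails if it takes over 32 s, if anything falls off the work surface, if the arm or the gripper's body presses on something with over 40 N, if the wrist force passes 120 N, or if a joint passes its speed limit or range.

ROBOT

A 7-joint arm with a two-finger parallel gripper is mounted at the origin on the work surface. World frame = base frame: x ahead of the robot, y to its left, z up, the work surface at z = 0. Lengths are in m, angles in rad, forces in N, time in s.
With the tool pointing down it reaches from about 0.4 to 0.85 m from the base axis. Payload 4.5 kg.
Tool frame: the origin (TCP) lies on the centre line of the jaws, within the pads' length; the fingertips stand r.tips_ahead ahead of it and the grasp point (between the pads) is the TCP (r.tips_ahead is the distance from the TCP to the fingertips, in m); z points along the fingers, y is the direction in which the jaws open and shut (so a half turn about z gives the same grasp; the last joint's range is limited). The gripper opens to 88 mm and grips with 3 to 60 N. Pads are 18 mm wide; open, the fingers measure 123 mm over their backs; the gripper's body (75 mm by 187 mm) begins 45 mm behind the grasp point.
Start: joints at [1.269, 0.689, -0.195, 1.565, 0.157, 0.902, -0.215], TCP at [0.206, -0.59, 0.258] pointing down, gripper open.
Joint ranges: [-3.01, 3.01], [-0.46, 2.08], [-1.47, 1.51], [0.13, 2.56], [-1, 4.14], [0.04, 2.09], [-2.66, 2.66]. Speed limits (rad/s): [2.57, 2.57, 3.14, 3.14, 3.14, 3.14, 3.14].

INTERFACE

Orientations are given as a unit quaternion [x, y, z, w].
In Python, from plant import r gives the robot as it stands.
- The arm moves only by the shell command python3 -m inch 'ROWS' [FORCE]. ROWS is JSON, a list of rows, each a list of 5 numbers: the shift along the world's x, y, z in units of 25 mm (1.0 is 25 mm), then the turn about the world's z in units of 6 degrees (1.0 is 6 degrees), then the finger opening in mm, from 0 to 88.1. A call has 1 to 5 rows; each row shifts and turns the commanded pose from where the row before left it; what a row does not reach is not made up. A row lasts 1/10 s, in which the tool goes at most 50 mm and 8.59 degrees, less where a joint would pass 70% of its speed; a pose out of reach is approached as far as the arm can. A call is refused whole if a number of a shift passes 1 or a number of a turn 1, either way. A call with a gripper value outside its range is refused whole. The fingers move at their own pace and stop on an object; FORCE is the grip in N (left out, the last holds). Time passes only in rows, so rows that do not move let the fingers close. It gives the time, the measured TCP pose, the force and the opening at its end, in the units of the state.
- r.get_state(): the state, without advancing time (a new reading comes with each control period).
- r.snapshot(name): name is "scene" or "top" or "wrist"; returns a dict with "pixels" (400x640x3 uint8, red, green, blue), "range_z" (400x640 float32, m along the optical axis (not along the pixel's ray), 0 where there is no reading), "K" (3x3 intrinsics, pixels), "k1" (the pictures are not rectified: a ray, as slopes to the right and down, at radius r is drawn at 1 + k1 r^2 times it, then the intrinsics apply), "position" and "attitude" of the camera in the world. Camera axes: x right, y up, looking along -z (the intrinsics and any distortion apply to the point x, -y, -z); pixel columns grow to the right and rows downward; lengths in m; the calibration is good to about 2 mm. A picture is of the moment at which its call begins.
- r.finish_job(): hands the job in, once; it reports no verdict.
The state is a dict: "clock": time; "q": joint angles; "qd": joint speeds; "joint_torque": joint torques, N m; "tool_pos": TCP position; "eef_rot": TCP orientation; "contact_force": force on the tool from outside, world axes, zero at the start; "moment": the same for the moment, N m; "opening": opening from 0.0 (shut) to 1.0 (fully open).
Only numpy, scipy, OpenCV 4.12 (cv2) and the standard library are available. Lean on these libraries where they do the work, as an engineer would, in place of code of your own. Each camera call takes 0.05 s, during which the arm holds its last target. There are 200 camera calls.

## Working session

There is one attempt and no reset: what is moved stays moved. The work goes in short steps, Python scripts to look and compute and a shell command to move; the robot and the scene stay as the last step left them, time stands still between calls to the robot, and variables do not carry over. Pictures are saved under pics/ and viewed, about 8 in all and at most 12, crops included, and the job is handed in when it is done.

```bash
ls; mkdir -p pics; cat > h.py <<'E'
import numpy as np, cv2
from scipy.spatial.transform import Rotation as R
from plant import r
def snap(n):
    s=r.snapshot(n); np.save(f'pics/{n}.npy',s,allow_pickle=True); return s
def load(n): return np.load(f'pics/{n}.npy',allow_pickle=True).item()
def att(s):
    a=np.array(s['attitude']); return a if a.shape==(3,3) else R.from_quat(a).as_matrix()
def world(s,u,v,z=None):
    K=s['K']; d=np.array([s['k1'],0,0,0,0],float)
    p=cv2.undistortPoints(np.array([[[u,v]]],float),K,d)[0,0]
    ray=att(s)@np.array([p[0],-p[1],-1]); o=np.array(s['position'])
    if z is not None: return o+ray*(z-o[2])/ray[2]
    return o+ray*float(s['range_z'][int(round(v)),int(round(u))])
def save(s,f,box=None,k=1):
    im=s['pixels'][...,::-1]
    if box: im=im[box[1]:box[3],box[0]:box[2]]
    cv2.imwrite('pics/'+f,cv2.resize(im,None,fx=k,fy=k,interpolation=cv2.INTER_CUBIC))
E
python3 - <<'E'
from h import *
for n in('top','scene'):
    s=snap(n); save(s,n+'1.png'); print(n,s['position'],s['attitude'],s['K'].tolist(),s['k1'])
st=r.get_state(); print(st['clock'],st['tool_pos'],st['eef_rot'],st['contact_force'],r.tips_ahead)
E
```

```text
pics
top [0.27907266 0.03836817 1.2475186 ] [ 0.0358896  -0.03329591 -0.70510278  0.70741317] [[488.22698919133666, 0.0, 317.29897354180855], [0.0, 488.22698919133666, 197.7742009777279], [0.0, 0.0, 1.0]] 0.020494157891738207
scene [1.00556814 0.40975469 0.68109499] [0.2123689  0.36173952 0.78925115 0.4484714 ] [[440.1508020643711, 0.0, 321.18269264813057], [0.0, 440.1508020643711, 201.36614164760016], [0.0, 0.0, 1.0]] -0.03333741771584015
0.1 [ 0.20574414 -0.58958217  0.25699122] [ 9.85928084e-01  1.67167879e-01 -2.00433422e-04 -8.20844434e-04] [-0.30772324  0.01346801  0.16495614] 0.019
```

View pics/top1.png

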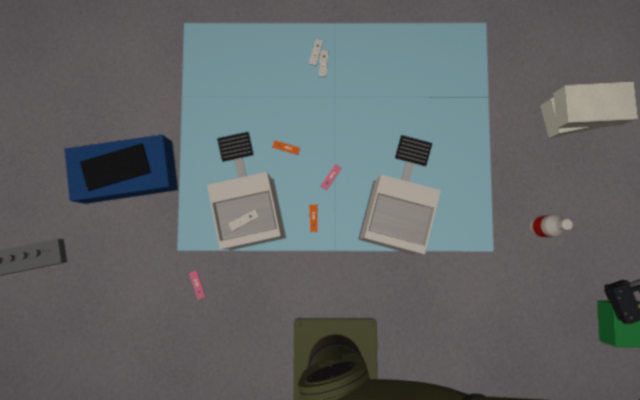

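View pics/scene1.png

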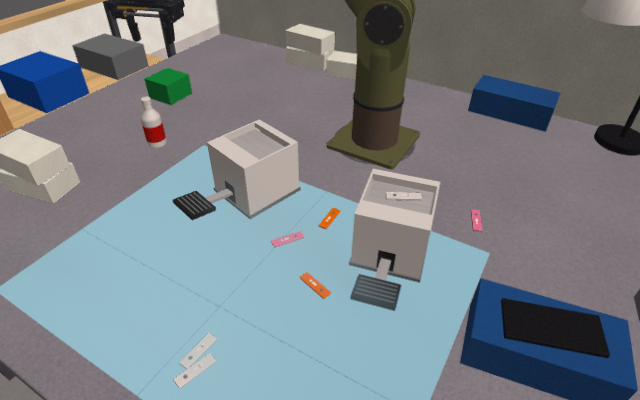

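Top view: a white cassette lies on the flap of the left bin (243,219), whose pedal pad is at (235,146). The right bin's flap (402,215) is empty, with its pad at (413,150). The fresh cassettes are at (316,52) and (323,64), and the orange and pink look-alikes lie on the mat or table. The scene view agrees: cassette at (404,196), its pad at (376,291). I choose the left (y+) bin.

```bash
python3 - <<'E'
from h import *
t=load('top');s=load('scene')
save(t,'crop.png',(195,120,295,260),4)
for n,(c,u,v) in dict(padT=(t,235,146),padS=(s,376,291),emptyT=(t,413,150),cassT=(t,243,219),rimfl=(t,209,184),rimfr=(t,270,176),rimbl=(t,220,248)).items():
    print(n,world(c,u,v).round(4))
print(world(t,235,146,.058),world(s,376,291,.058))
# pad by darkness
im=t['pixels'][125:168,212:262].astype(int).sum(2); 
m=(im<240).astype(np.uint8); m=cv2.morphologyEx(m,cv2.MORPH_CLOSE,np.ones((5,5)));m=cv2.morphologyEx(m,cv2.MORPH_OPEN,np.ones((13,13)))
c=max(cv2.findContours(m,0,1)[0],key=cv2.contourArea); b=cv2.boxPoints(cv2.minAreaRect(c))+[212,125]
W=np.array([world(t,*p,z=.058) for p in b]);print(b.tolist(),W.round(4),W.mean(0),np.linalg.norm(W[1]-W[0]),np.linalg.norm(W[2]-W[1]))
E
```

```text
padT [0.5233 0.2464 0.061 ]
padS [0.53   0.2503 0.0556]
emptyT [ 0.5145 -0.1923  0.0609]
cassT [0.3394 0.2127 0.1299]
rimfl [0.4185 0.2899 0.1415]
rimfr [0.4477 0.1583 0.0692]
rimbl [0.2733 0.2629 0.1343]
[0.52391239 0.24693626 0.058     ] [0.53176656 0.25092951 0.058     ]
[[220.0, 134.0], [250.0, 134.0], [250.0, 158.0], [220.0, 158.0]] [[0.554  0.2847 0.058 ]
 [0.5542 0.2103 0.058 ]
 [0.494  0.2094 0.058 ]
 [0.4937 0.2833 0.058 ]] [0.52397854 0.24692724 0.058     ] 0.07432949383470017 0.06025597891167074
```

View pics/crop.png

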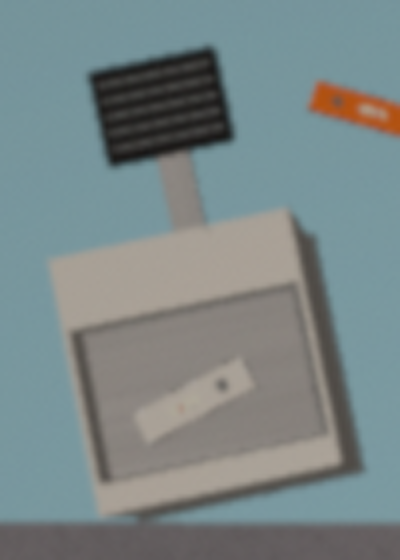

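The crop confirms the cassette on the left bin's flap. Pad corners give its centre at (0.523, 0.246), pedal yaw about +12°, size as given. I need to go about +13 units x, +33.5 y, -1.2 turn, so the jaw axis runs along the pad's width. Jaws shut.

```bash
python3 -m inch '[[1,0.5,0,0,0],[1,1,0,0,0],[1,1,0,0,0],[1,1,0,0,0],[1,1,0,0,0]]' 20; python3 -m inch '[[1,1,0,0,0],[1,1,0,0,0],[1,1,0,0,0],[1,1,0,0,0],[1,1,0,0,0]]'; python3 -c "
from plant import r;print(r.get_state()['q'])"
```

```text
clock: 0.6
tool_pos: [0.3316, -0.4763, 0.2574]
eef_rot: [0.986, 0.167, -0.0, -0.0]
contact_force: [0.1, -0.2, 0.5]
opening: 0.573
clock: 1.1
tool_pos: [0.4566, -0.3513, 0.2574]
eef_rot: [0.986, 0.167, -0.0, -0.0]
contact_force: [0.3, 0.0, -0.1]
opening: 0.116
[ 0.67086115  0.62302317 -0.1602752   1.71768701  0.12878158  0.81189389
 -0.78348978]
```

```bash
python3 -m inch '[[1,1,0,-0.6,0],[1,1,0,-0.6,0],[1,1,0,0,0],[0,1,0,0,0],[0,1,0,0,0]]'; python3 -m inch '[[0,1,0,0,0],[0,1,0,0,0],[0,1,0,0,0],[0,1,0,0,0],[0,1,0,0,0]]';python3 -m inch '[[0,1,0,0,0],[0,1,0,0,0],[0,1,0,0,0],[0,1,0,0,0],[0,1,0,0,0]]';python3 -m inch '[[0,1,0,0,0],[0,1,0,0,0],[0,1,0,0,0],[0,1,0,0,0],[0,1,0,0,0]]';python3 -m inch '[[0,1,0,0,0],[0,1,0,0,0],[0,1,0,0,0],[0,1,0,0,0],[0,0,0,0,0]]'; python3 - <<'E'
from h import *
st=r.get_state();print(st['q'])
s=snap('wrist');save(s,'w1.png')
e=st['tool_pos'];print(s['position'])
# tip pixel in wrist and project pad points
def proj(p):
    c=att(s).T@(np.array(p)-s['position']);x,y=c[0]/-c[2],-c[1]/-c[2];f=1+s['k1']*(x*x+y*y)
    return (s['K']@[x*f,y*f,1])[:2].round(1)
print(proj([e[0],e[1],e[2]-.019]),proj([.523,.2465,.058]))
E
```

```text
clock: 1.6
tool_pos: [0.5315, -0.226, 0.2571]
eef_rot: [0.994, 0.105, -0.0, -0.0]
contact_force: [-0.5, 0.1, 0.1]
opening: 0.004
clock: 2.1
tool_pos: [0.5306, -0.1016, 0.2574]
eef_rot: [0.994, 0.105, -0.0, -0.0]
contact_force: [-0.0, -0.2, -0.1]
opening: 0.008
clock: 2.6
tool_pos: [0.5306, 0.0234, 0.2575]
eef_rot: [0.994, 0.105, -0.0, 0.0]
contact_force: [0.5, 0.4, -0.9]
opening: 0.004
clock: 3.1
tool_pos: [0.5306, 0.1483, 0.2574]
eef_rot: [0.994, 0.105, -0.0, 0.0]
contact_force: [0.7, 0.2, -0.9]
opening: 0.009
clock: 3.6
tool_pos: [0.5298, 0.2522, 0.2573]
eef_rot: [0.994, 0.108, -0.0, -0.002]
contact_force: [0.2, 0.8, 0.1]
opening: 0.008
[-0.49093607  0.63389102 -0.05178232  1.69049144  0.03780453  0.81731981
 -1.91281111]
[0.60448612 0.26780351 0.38441503]
[322.2 262.8] [327.3 184.3]
```

View pics/w1.png

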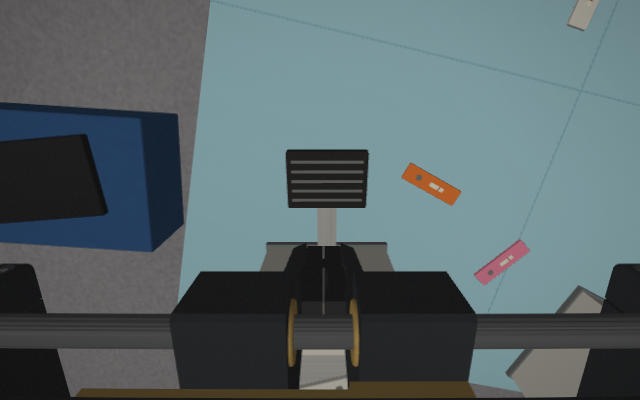

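The wrist view shows the pad at (327,179), lined up with the jaws. That puts its centre at about (0.527, 0.247), agreeing with the top view. Aim: (0.535, 0.249), then go down.

```bash
python3 -m inch '[[0.2,-0.1,-1,0,0],[0,0,-1,0,0],[0,0,-1,0,0],[0,0,-1,0,0],[0,0,-1,0,0]]';python3 -m inch '[[0,0,-1,0,0],[0,0,-0.6,0,0],[0,0,0,0,0]]'; python3 - <<'E'
from h import *
s=snap('scene');save(s,'s2.png',(300,130,500,330),3)
E
```

```text
clock: 4.15
tool_pos: [0.5362, 0.2427, 0.1317]
eef_rot: [0.995, 0.104, -0.0, 0.001]
contact_force: [-0.0, -0.6, -0.3]
opening: 0.005
clock: 4.45
tool_pos: [0.5349, 0.243, 0.0909]
eef_rot: [0.995, 0.104, -0.002, 0.001]
contact_force: [-0.3, -0.7, -0.0]
opening: 0.008
```

View pics/s2.png

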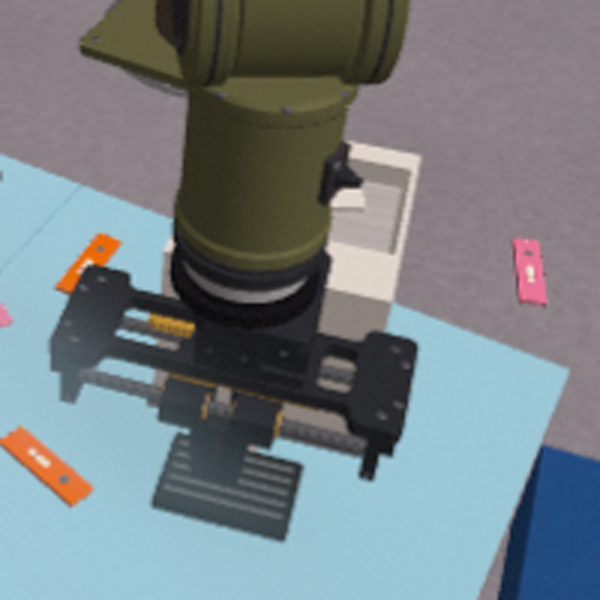

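The fingers stand over the loaded pad (about pixel 215,470 in the crop), with the body clear of the bin and the cassette still on the flap. Pressing in small steps.

```bash
python3 -m inch '[[0.1,0.2,-0.4,0,0],[0,0,-0.2,0,0],[0,0,0,0,0]]'; python3 -m inch '[[0,0,-0.3,0,0],[0,0,-0.3,0,0],[0,0,0,0,0]]';python3 -m inch '[[0,0,-0.3,0,0],[0,0,-0.2,0,0],[0,0,0,0,0]]'
```

```text
clock: 4.8
tool_pos: [0.539, 0.2507, 0.0779]
eef_rot: [0.994, 0.105, 0.001, -0.0]
contact_force: [-0.0, 0.6, 1.9]
opening: 0.003
clock: 5.1
tool_pos: [0.5394, 0.2504, 0.0624]
eef_rot: [0.994, 0.105, 0.001, -0.0]
contact_force: [2.9, 1.6, 4.3]
opening: 0.002
clock: 5.4
tool_pos: [0.5395, 0.2505, 0.0504]
eef_rot: [0.994, 0.105, 0.001, -0.0]
contact_force: [3.0, 1.8, 6.5]
opening: 0.007
```

```bash
python3 -m inch '[[0,0,-0.2,0,0],[0,0,0,0,0]]'; python3 -m inch '[[0,0,-0.15,0,0],[0,0,0,0,0]]'
```

```text
clock: 5.6
tool_pos: [0.5395, 0.2504, 0.0467]
eef_rot: [0.994, 0.105, 0.001, -0.0]
contact_force: [-0.1, 1.8, 12.9]
opening: 0.002
clock: 5.8
tool_pos: [0.5395, 0.2504, 0.0456]
eef_rot: [0.994, 0.105, 0.001, -0.0]
contact_force: [-4.1, -0.9, 34.1]
opening: 0.004
```

Force rose sharply to 34 N with little further travel, so the pedal is on its stop. Hold just over a second and look.

```bash
python3 -m inch '[[0,0,0.03,0,0],[0,0,0,0,0],[0,0,0,0,0],[0,0,0,0,0],[0,0,0,0,0]]'; python3 -m inch '[[0,0,0,0,0],[0,0,0,0,0],[0,0,0,0,0],[0,0,0,0,0],[0,0,0,0,0]]'; python3 - <<'E'
from h import *
s=snap('scene');save(s,'s3.png',(300,130,500,330),3)
E
```

```text
clock: 6.3
tool_pos: [0.5394, 0.2504, 0.0459]
eef_rot: [0.994, 0.105, 0.001, -0.0]
contact_force: [-2.7, -0.4, 31.1]
opening: 0.008
clock: 6.8
tool_pos: [0.5395, 0.2504, 0.0458]
eef_rot: [0.994, 0.105, 0.001, -0.0]
contact_force: [-3.0, 0.2, 29.5]
opening: 0.005
```

View pics/s3.png

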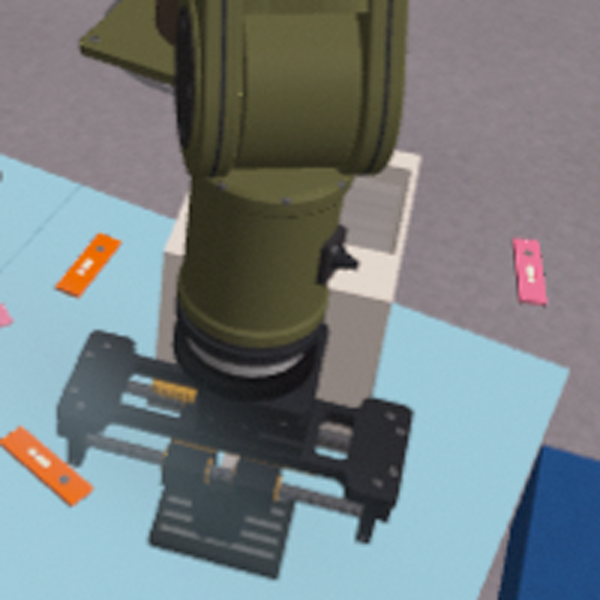

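The pad is down and the cassette that showed at (350,198) has gone from view. The arm hides most of the flap, so I release and look from above.

```bash
python3 -m inch '[[0,0,0.2,0,0],[0,0,0.4,0,0],[0,0,0.4,0,0],[0,0,0.6,0,0],[0,0,1,0,0]]'; python3 -m inch '[[0,0,1,0,0],[0,0,1,0,0],[0,0,1,0,0],[0,0,1,0,0],[0,0,1,0,0]]'; python3 -m inch '[[1,0,0,0,0],[1,0,0,0,0],[1,0,0,0,0],[1,0,0,0,0],[0,0,0,0,0]]'; python3 - <<'E'
from h import *
t=snap('top');s=snap('scene')
a=cv2.resize(t['pixels'][110:270,180:300],(450,600));b=cv2.resize(s['pixels'][140:330,330:450],(350,600))
cv2.imwrite('pics/f.png',np.hstack([a,b])[...,::-1])
E
```

```text
clock: 7.35
tool_pos: [0.5358, 0.2484, 0.1064]
eef_rot: [0.994, 0.105, -0.003, 0.002]
contact_force: [-0.5, 0.0, 1.1]
opening: 0.007
clock: 7.85
tool_pos: [0.5366, 0.2486, 0.2328]
eef_rot: [0.994, 0.105, -0.002, 0.001]
contact_force: [-0.7, 0.5, 0.6]
opening: 0.008
clock: 8.35
tool_pos: [0.6398, 0.2477, 0.2312]
eef_rot: [0.995, 0.103, -0.001, 0.001]
contact_force: [-1.3, -0.0, -0.5]
opening: 0.009
```

View pics/f.png

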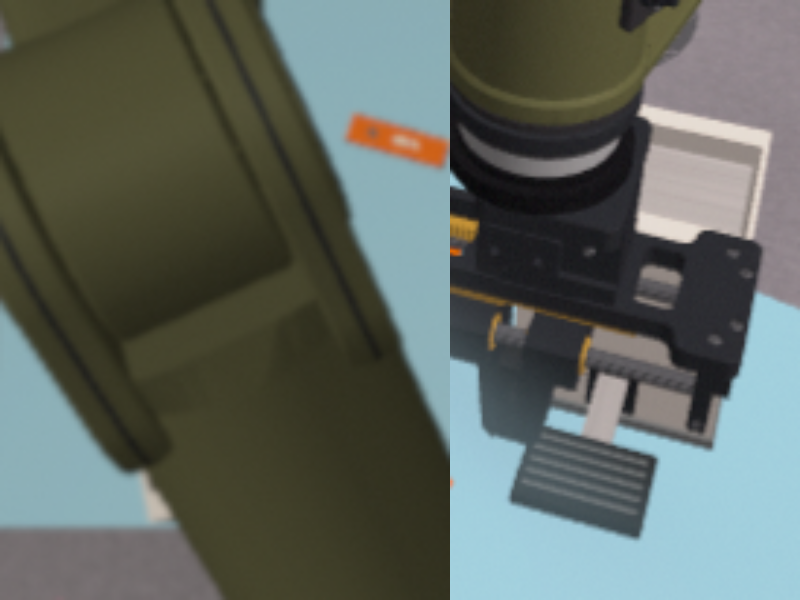

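The pedal is back up, but the arm blocks the flap. I move aside to the middle for a clear view.

```bash
python3 -m inch '[[0,-1,0,0,0],[0,-1,0,0,0],[0,-1,0,0,0],[0,-1,0,0,0],[0,-1,0,0,0]]'; python3 -m inch '[[0,-1,0,0,0],[0,-1,0,0,0],[0,-1,0,0,0],[0,-1,0,0,0],[0,-1,0,0,0]]'; python3 -m inch '[[0,-1,0,0,0],[0,-1,0,0,0],[0,-1,0,0,0],[0,0,0,0,0],[0,0,0,0,0]]'; python3 - <<'E'
from h import *
t=snap('top');s=snap('scene')
a=cv2.resize(t['pixels'][110:270,180:300],(450,600));b=cv2.resize(s['pixels'][140:330,330:450],(350,600))
cv2.imwrite('pics/g.png',np.hstack([a,b])[...,::-1])
print(world(t,235.25,146.5), world(t,413,150), world(s,376,291))
E
```

```text
clock: 8.95
tool_pos: [0.6361, 0.1244, 0.2322]
eef_rot: [0.994, 0.106, -0.002, 0.0]
contact_force: [0.5, -0.3, 0.1]
opening: 0.008
clock: 9.45
tool_pos: [0.6362, -0.0002, 0.2322]
eef_rot: [0.994, 0.106, -0.002, -0.0]
contact_force: [0.5, 0.0, 0.4]
opening: 0.006
clock: 9.95
tool_pos: [0.6371, -0.0742, 0.2322]
eef_rot: [0.994, 0.105, -0.001, -0.001]
contact_force: [0.5, 0.8, 0.2]
opening: 0.004
[0.52322604 0.24677776 0.05523382] [ 0.3662297  -0.04701442  0.80820156] [0.52974409 0.25025155 0.05534025]
```

View pics/g.png

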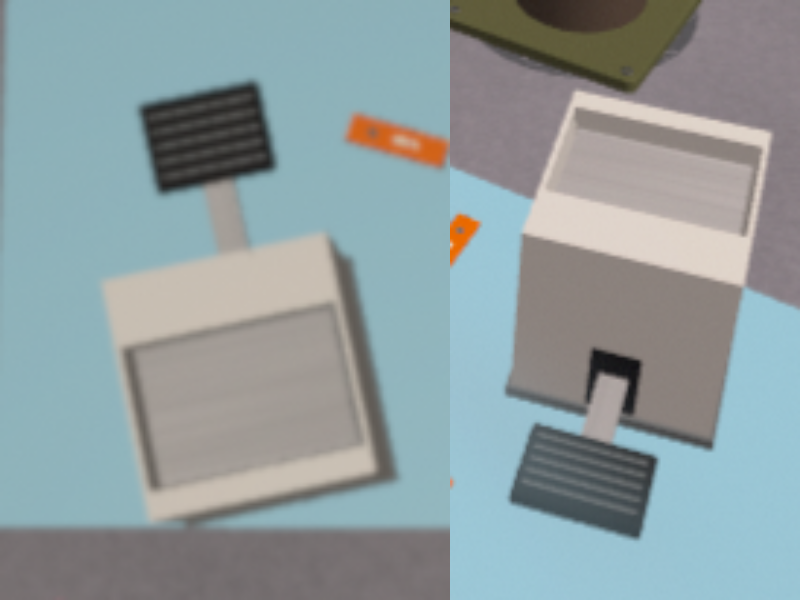

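The flap is shut and empty, and the pedal is up at its rest height in both views. The gripper is clear of everything, so I hand in.

```bash
python3 -c "
from plant import r;print(r.finish_job())"
```

```text
the job is handed in; nothing more can be done
None
```

The cassette appears to have dropped into its bin, and I handed the job in at about 10 s. I pressed the left bin's pedal with the closed fingers until the force rose sharply at its stop. I held it there for just over 1 s at about 30 N (34 N at most), then let it come back up.

- **Last views:** the flap is shut and empty, and the pad is back at its rest height, about 55 mm measured against the 58 mm given.
- **Not seen directly:** the arm hid the flap during the drop, so I infer that the cassette is in the bin from the empty flap and no sign of it around the bin.
- **Other pedal:** the arm hid the empty bin's pad in my last top view, so I could not re-measure it. The fingertips passed well above that bin, and no contact force showed.

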